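# Find and release the latched key on the outlet box

### The arm

A 6-joint arm with a two-finger parallel gripper is mounted at the origin on a cart in front of the work surface, level with it; the furniture and walls round the work are solid. World frame = base frame: x ahead of the robot, y to its left, z up, the work surface at z = 0. Lengths are in m, angles in rad, forces in N, time in s.
With the tool pointing down it reaches from about 0.275 to 0.75 m from the base axis. Payload 10.2 kg.
Tool frame: the origin (TCP) lies on the centre line of the jaws, within the pads' length; the fingertips stand 25 mm ahead of it and the grasp point (between the pads) lies 6 mm ahead of it; z points along the fingers, y is the direction in which the jaws open and shut (so a half turn about z gives the same grasp; the last joint's range is limited). The gripper opens to 88 mm and grips with 3 to 60 N. Pads are 18 mm wide; open, the fingers measure 123 mm over their backs; the gripper's body (75 mm by 187 mm) begins 45 mm behind the grasp point.
Start: joints at [1.092, 0.313, 1.498, -0, 1.331, -0.223], TCP at [0.133, 0.508, 0.264] pointing down, gripper open.
Joint ranges: [-2.94, 2.94], [-0.97, 2.17], [0.19, 2.56], [-1.23, 4.37], [0.02, 3.11], [-2.88, 2.88]. Speed limits (rad/s): [2.39, 2.39, 3.01, 3.14, 3.14, 3.14].

### API

Orientations are given as a rotation vector (axis times angle).
In Python, from rig import bot gives the robot as it stands. The module is installed in compiled form; this text tells all that it offers.
- The arm moves only by the tool play_rows, never from a script. Its arguments are lists of equal length, an entry for each row: "dr": the turn, a rotation vector about the tool's x, y, z in degrees, a list of three; "xyz": the shift along the tool's x, y, z in mm, a list of three; "fingers": the opening, from 0 (shut) to 1 (fully open). In form: {"dr": [[wx, wy, wz], ...], "xyz": [[tx, ty, tz], ...], "fingers": [fingers, ...]}. A call has 1 to 20 rows; each row shifts and turns the commanded pose from where the row before left it, along the tool's axes as they then stand; what a row does not reach is not made up. A row lasts 1/12 s, in which the tool goes at most 41.7 mm and 7.16 degrees, less where a joint would pass 70% of its speed; a pose out of reach is approached as far as the arm can. A call is refused whole if a number of a shift passes 41.7 or a number of a turn 7.16, either way. A call with a gripper value outside its range is refused whole. The fingers move at their own pace and stop on an object; "force" is the grip in N (left out, the last holds). Time passes only in rows, so rows that do not move let the fingers close. It gives the time, the measured TCP pose, the force and the opening at its end, in the units of the state.
- bot.read_state(): the state, without advancing time (a new reading comes with each control period).
- bot.grab_frame(name): name is "scene" or "top" or "wrist"; returns the picture (400x640x3 uint8, red, green, blue); there is no depth.
- bot.get_calibration(name): a dict with "mtx" (3x3 intrinsics, pixels), "extrinsics" (4x4, takes a point from world to camera coordinates). Camera axes: x right, y down, z forward; pixel columns grow to the right and rows downward; lengths in m; the calibration is good to about 2 mm. A picture is of the moment at which its call begins: read the wrist's pose just before it. get_calibration takes no time and is no camera call; for the wrist camera it gives the pose at the moment of the call.
- bot.sign_off(): hands the job in, once; it reports no verdict.
The state is a dict: "t": time; "joint_pos": joint angles; "joint_velocities": joint speeds; "joint_torque": joint torques, N m; "eef_pos": TCP position; "tcp_rot": TCP orientation; "contact_force": force on the tool from outside, world axes, zero at the start; "moment": the same for the moment, N m; "opening": finger opening in m.
Only numpy, scipy, OpenCV 4.12 (cv2) and the standard library are available. Lean on these libraries where they do the work, as an engineer would, in place of code of your own. Each camera call takes 0.05 s, during which the arm holds its last target.

### The job

One of the four keys on the bench outlet box has been left latched down. With a fingertip, tap each key lightly in turn from left to right, without pushing any of them in, to find the latched one; then press that key fully in and let go so that it springs up, leaving all four keys up. Do not push in the other keys, and do not pick up or move anything lying around.

Things in the scene. Friction and masses are not known exactly. Their poses are not given: they have to be found in the camera images.
- outlet_box: Grey four-way outlet box, 150 x 256 x 55 mm (x, y, z), fixed to the worktop. Origin: centre of the underside; x points to the back of the box (away from the robot), y to its left, z up. On its flat top (deck, z = 55 mm) are four identical black square keys in a row 28 mm in front of the centre line (x = -28 mm) at y = +82.5, +27.5, -27.5, -82.5 mm (55 mm apart), key_1 leftmost as seen from the robot, key_4 rightmost. Behind each key is a flat round outlet.
- key_1 (a joint): Travel of the leftmost key in m: 0 = fully up, grows as the key goes down, 0.0115 = bottom stop. Sprung upwards: it needs about 4 N to start moving from 0 and 0.7 N more per mm. An unlatched key stands at 0 and returns there when let go. The one latched key stands about 5 mm down, does not give below about 7 N, and is released by pressing it past about 9 mm (about 10.5 N; bottom stop at about 12.5 N) and letting go; it then springs up to 0 and stays up.
- key_1_top (a point): Centre of the top face of the leftmost key (36 x 36 mm cap); moves with the key. Fully up it stands 18 mm above the deck (73 mm above the worktop), latched about 13 mm above the deck.
- key_2 (a joint): Travel of the second key from the left in m: 0 = fully up, grows as the key goes down, 0.0115 = bottom stop. Sprung upwards: it needs about 4 N to start moving from 0 and 0.7 N more per mm. An unlatched key stands at 0 and returns there when let go. The one latched key stands about 5 mm down, does not give below about 7 N, and is released by pressing it past about 9 mm (about 10.5 N; bottom stop at about 12.5 N) and letting go; it then springs up to 0 and stays up.
- key_2_top (a point): Centre of the top face of the second key from the left (36 x 36 mm cap); moves with the key. Fully up it stands 18 mm above the deck (73 mm above the worktop), latched about 13 mm above the deck.
- key_3 (a joint): Travel of the third key from the left in m: 0 = fully up, grows as the key goes down, 0.0115 = bottom stop. Sprung upwards: it needs about 4 N to start moving from 0 and 0.7 N more per mm. An unlatched key stands at 0 and returns there when let go. The one latched key stands about 5 mm down, does not give below about 7 N, and is released by pressing it past about 9 mm (about 10.5 N; bottom stop at about 12.5 N) and letting go; it then springs up to 0 and stays up.
- key_3_top (a point): Centre of the top face of the third key from the left (36 x 36 mm cap); moves with the key. Fully up it stands 18 mm above the deck (73 mm above the worktop), latched about 13 mm above the deck.
- key_4 (a joint): Travel of the rightmost key in m: 0 = fully up, grows as the key goes down, 0.0115 = bottom stop. Sprung upwards: it needs about 4 N to start moving from 0 and 0.7 N more per mm. An unlatched key stands at 0 and returns there when let go. The one latched key stands about 5 mm down, does not give below about 7 N, and is released by pressing it past about 9 mm (about 10.5 N; bottom stop at about 12.5 N) and letting go; it then springs up to 0 and stays up.
- key_4_top (a point): Centre of the top face of the rightmost key (36 x 36 mm cap); moves with the key. Fully up it stands 18 mm above the deck (73 mm above the worktop), latched about 13 mm above the deck.
- bolt: Loose bystander, not to be moved: steel bolt, 19 mm across its head, 37 mm tall, standing on its head on the right half of the box's deck, behind the keys. Origin: centre of its underside.
- tape: Loose bystander, not to be moved: yellow tape measure, 43x79x66 mm, standing to the right of the box. Origin: centre of its underside.
- jar: Loose bystander, not to be moved: clear glass jar with grey lid, 56 mm across, 90 mm tall, to the left of the box. Origin: centre of its underside.
- cutters: Loose bystander, not to be moved: blue-handled pliers, 52x169x14 mm, lying flat to the left of the box. Origin: centre of its underside.
- nut: Loose bystander, not to be moved: steel nut, 22 mm across, 9 mm high, lying loose on the left half of the box's deck, behind the keys. Origin: centre of its underside.
- spanner: Loose bystander, not to be moved: steel spanner, 28x180x7 mm, lying to the right of the box. Origin: centre of its underside.

How it is judged:
On the way, in this order (a step that is already met when the one before it is completed fails the run):
1. the leftmost key is tapped (contact force between the fingers and key_1 above 0.4 N), for 0.02 s.
2. the second key from the left is tapped (contact force between the fingers and key_2 above 0.4 N), for 0.02 s.
3. the third key from the left is tapped (contact force between the fingers and key_3 above 0.4 N), for 0.02 s.
4. the rightmost key is tapped (contact force between the fingers and key_4 above 0.4 N), for 0.02 s.
5. the latched key has been pressed and let go: all four keys are up (value of joint each of key_1, key_2, key_3, key_4 below 0.0015 m), for 0.2 s.
At the end, for the whole second after the job is handed in: All four keys stand fully up (each within 1.5 mm), and each loose bystander is within 20 mm of where it started (all of step 5 and distance of each of bolt, tape, jar, cutters, nut, spanner from where it was at the start of the episode below 0.02 m); the robot touches nothing.
It fails at once if a key was pushed well in (over 7 mm) while a different key was the latched one ((value of joint key_1 above 0.007 m and value of joint any of key_2, key_3, key_4 above 0.0035 m) or (value of joint key_2 above 0.007 m and value of joint any of key_1, key_3, key_4 above 0.0035 m) or (value of joint key_3 above 0.007 m and value of joint any of key_1, key_2, key_4 above 0.0035 m) or (value of joint key_4 above 0.007 m and value of joint any of key_1, key_2, key_3 above 0.0035 m)).
It fails at once if a loose bystander was moved by more than 20 mm or lifted (distance of any of bolt, tape, jar, cutters, nut, spanner from where it was at the start of the episode above 0.02 m).
It also fails if it takes over 51 s, if anything falls off the work surface, if the arm or the gripper's body presses on something with over 40 N, if the wrist force passes 120 N, or if a joint passes its speed limit or range.

## Working session

There is one attempt and no reset: what is moved stays moved. The work goes in short steps, Python scripts to look and compute and a tool call to move; the robot and the scene stay as the last step left them, time stands still between calls to the robot, and variables do not carry over. Pictures are saved under pics/ and viewed, and the job is handed in when it is done.

Besides the shell and the picture viewer there is one more tool, called after ">>>" as name(argument=value, ...) on one line, values as JSON. play_rows: Moves the arm, as the interface text tells. Its arguments: {"type":"object","properties":{"dr":{"type":"array"},"xyz":{"type":"array"},"fingers":{"type":"array"},"force":{"type":"number"}},"required":["dr","xyz","fingers"]}

```bash
mkdir -p pics
python3 - <<'E'
from rig import bot
import cv2,numpy as np
s=bot.read_state()
for k,v in s.items(): print(k,np.round(v,4))
for n in ["scene","top"]:
    im=bot.grab_frame(n); cv2.imwrite(f"pics/{n}0.png",im[:,:,::-1])
    c=bot.get_calibration(n); print(n,np.round(c["mtx"],1).tolist(),np.round(c["extrinsics"],4).tolist())
E
```

```text
t 0.0
joint_pos [ 1.0916  0.3134  1.4984 -0.      1.331  -0.2234]
joint_velocities [ 0.0013 -0.0006 -0.0019  0.0003  0.0007  0.0002]
joint_torque [-8.00000e-04 -4.02213e+01 -2.52266e+01  6.94000e-02  3.53000e-02
 -1.00000e-04]
eef_pos [0.1327 0.5077 0.2632]
tcp_rot [-4.0070e-01 -3.1155e+00  2.0000e-03]
contact_force [-0.0797  0.2809 -1.201 ]
moment [ 0.031  -0.0483 -0.0044]
opening 0.0883
scene [[449.0, 0.0, 320.0], [0.0, 449.0, 197.9], [0.0, 0.0, 1.0]] [[0.6773, -0.7357, -0.002, -0.3427], [-0.4648, -0.4257, -0.7764, 0.2849], [0.5703, 0.5268, -0.6303, 0.9796], [0.0, 0.0, 0.0, 1.0]]
top [[463.7, 0.0, 314.9], [0.0, 463.7, 207.6], [0.0, 0.0, 1.0]] [[0.0025, -1.0, 0.0093, -0.0084], [-0.9915, -0.0037, -0.1304, 0.5491], [0.1304, -0.0089, -0.9914, 1.124], [0.0, 0.0, 0.0, 1.0]]
```

View pics/scene0.png

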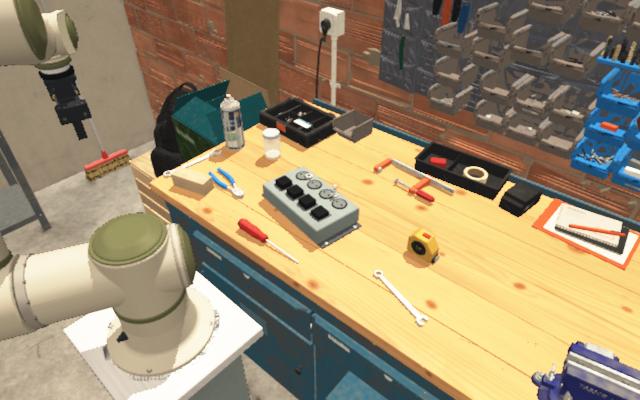

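View pics/top0.png

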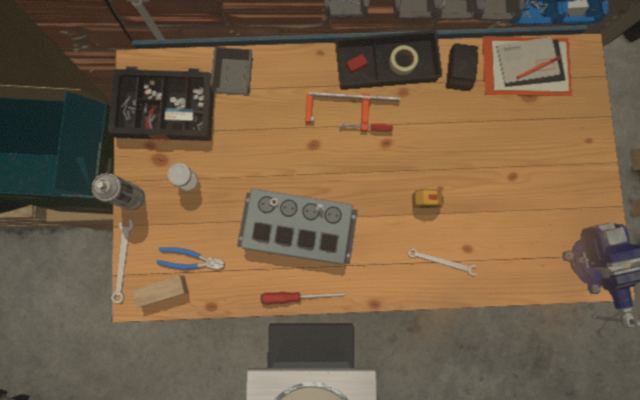

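The top view shows the box at about (298,227), turned slightly clockwise, with the keys in its lower row. The gripper is out of view. I'll enlarge the crop to get precise corners.

Run:
```python
import cv2
im=cv2.imread("pics/top0.png")[180:275,230:365]
cv2.imwrite("pics/topcrop.png",cv2.resize(im,None,fx=5.9,fy=5.9,interpolation=cv2.INTER_CUBIC))
im=cv2.imread("pics/scene0.png")[155:250,250:370]
cv2.imwrite("pics/scenecrop.png",cv2.resize(im,None,fx=6,fy=6,interpolation=cv2.INTER_CUBIC))
```

```text
(no output)
```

View pics/topcrop.png

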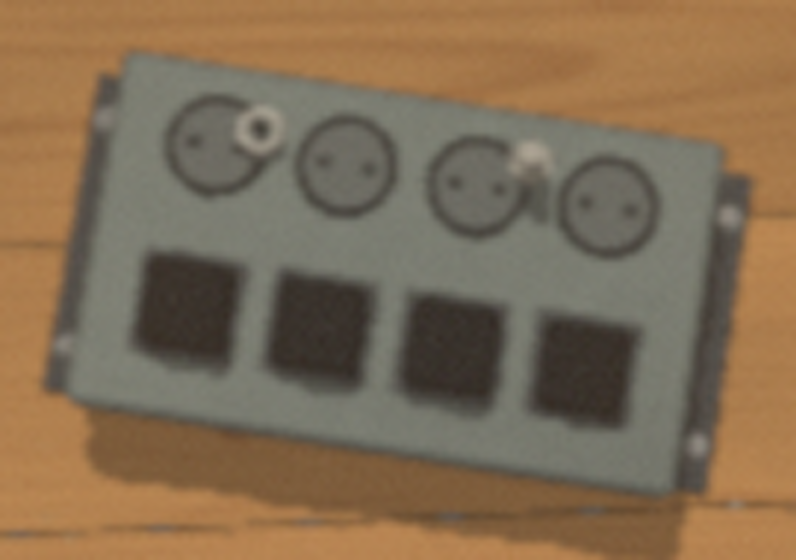

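View pics/scenecrop.png

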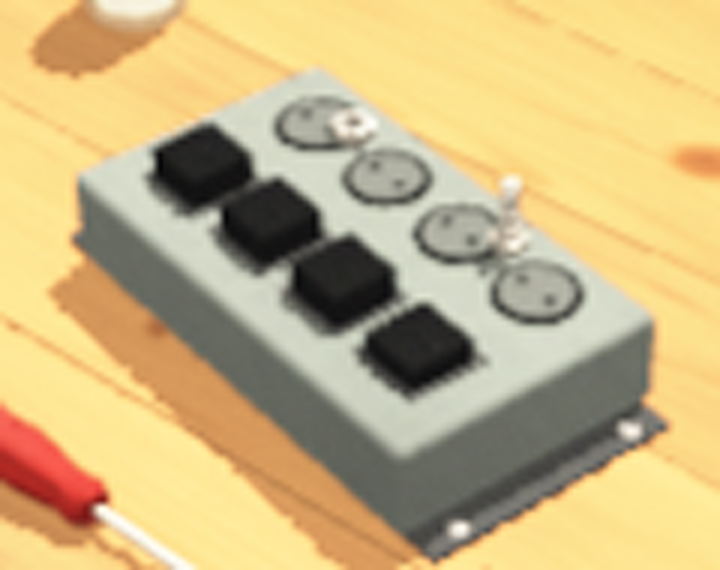

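In the crops, the deck corners are clear. Key 4 (rightmost) looks lower than the others in the scene view, which tapping will confirm. Next I'll fit the box pose from the deck corners.

```bash
cat > h.py <<'E'
from rig import bot
import numpy as np, cv2
from scipy.spatial.transform import Rotation as R
from scipy.optimize import least_squares
def proj(n,P,cal=None):
    c=cal or bot.get_calibration(n); T=np.array(c["extrinsics"]); K=np.array(c["mtx"])
    q=(T[:3,:3]@np.atleast_2d(P).T+T[:3,3:]); q=K@q; return (q[:2]/q[2]).T
def box(p,L):
    L=np.atleast_2d(L).astype(float); c,s=np.cos(p[2]),np.sin(p[2])
    return L@np.array([[c,-s,0],[s,c,0],[0,0,1]]).T+[p[0],p[1],0]
E
python3 - <<'E'
from h import *
top=(np.array([[127,53],[722,148],[670,492],[70,402]])+.5)/5.9-.5+[230,180]
sc=(np.array([[318,68],[652,322],[400,458],[80,178]])+.5)/6-.5+[250,155]
C=np.array([[.075,.128,.055],[.075,-.128,.055],[-.075,-.128,.055],[-.075,.128,.055]])
def f(p,w=(1,1)): return np.r_[w[0]*(proj("top",box(p,C))-top).ravel(),w[1]*(proj("scene",box(p,C))-sc).ravel()]
for w in [(1,1),(1,0),(0,1)]:
    r=least_squares(f,[.5,.05,-.1],args=(w,)); print(w,np.round(r.x,4),np.round(f(r.x),1))
p=least_squares(f,[.5,.05,-.1]).x
np.save("p.npy",p)
K=np.array([[-.028,y,.073] for y in (.0825,.0275,-.0275,-.0825)])
print(np.round(box(p,K),4))
E
```

```text
(1, 1) [ 0.5016  0.0376 -0.1535] [-0.5 -0.7  1.  -0.7  0.9  1.5 -1.6  0.3  0.4 -0.8  1.8 -0.6  0.   0.7
 -1.7 -0.4]
(1, 0) [ 0.5019  0.0375 -0.1499] [-0.6 -0.7  1.  -1.   1.1  1.2 -1.5  0.4  0.3 -0.8  1.9 -0.7  0.3  0.7
 -1.6 -0.3]
(0, 1) [ 0.5012  0.0377 -0.1593] [-0.3 -0.8  1.2 -0.2  0.7  2.  -1.7  0.1  0.5 -0.8  1.6 -0.3 -0.5  0.8
 -1.7 -0.5]
[[ 0.4866  0.1234  0.073 ]
 [ 0.4782  0.0691  0.073 ]
 [ 0.4698  0.0147  0.073 ]
 [ 0.4613 -0.0396  0.073 ]]
```

```bash
cat >> h.py <<'E'
def target(i,tipz):  # i=1..4
    p=np.load("p.npy"); y=(.0825,.0275,-.0275,-.0825)[i-1]
    P=box(p,[-.028,y,0])[0]; P[2]=tipz+.025
    c,s=np.cos(p[2]),np.sin(p[2])
    by=np.array([-s,c,0]); z=np.array([0,0,-1.])
    cand=[]
    for sg in(1,-1):
        Y=sg*by; X=np.cross(Y,z); cand.append(np.c_[X,Y,z])
    return P,cand
def delta(i,tipz):
    s=bot.read_state(); Rc=R.from_rotvec(s["tcp_rot"]); P,cand=target(i,tipz)
    rv=min([(Rc.inv()*R.from_matrix(m)).as_rotvec() for m in cand],key=np.linalg.norm)
    Rn=Rc*R.from_rotvec(rv)
    d=P-s["eef_pos"]
    print("t",round(s["t"],2),"tip z mm",round((s["eef_pos"][2]-.025)*1e3,2),"turn deg",np.round(np.degrees(rv),2),"shift after turn mm",np.round(1e3*Rn.inv().apply(d),1),"shift now",np.round(1e3*Rc.inv().apply(d),1),"F",np.round(s["contact_force"],2))
E
python3 -c "
from h import *
delta(1,.11)
print(R.from_rotvec(bot.read_state()['tcp_rot']).as_matrix().round(3))"
```

```text
t 0.1 tip z mm 238.23 turn deg [-0.06 -0.02 -5.86] shift after turn mm [-408.4 -325.7  128.2] shift now [-439.5 -282.2  128.4] F [ 0.03  0.37 -0.24]
[[-0.967  0.253 -0.001]
 [ 0.253  0.967 -0.001]
 [ 0.    -0.001 -1.   ]]
```

>>> play_rows(dr=[[0,0,-5.9],[0,0,0],[0,0,0],[0,0,0],[0,0,0],[0,0,0],[0,0,0],[0,0,0],[0,0,0],[0,0,0],[0,0,0],[0,0,0],[0,0,0],[0,0,0],[0,0,0],[0,0,0],[0,0,0],[0,0,0],[0,0,0],[0,0,0]], xyz=[[0,0,0],[-12,-10,0],[-20,-16,0],[-25,-20,0],[-25,-20,0],[-25,-20,0],[-25,-20,0],[-25,-20,0],[-25,-20,0],[-25,-20,0],[-25,-20,0],[-25,-20,0],[-25,-20,0],[-25,-20,0],[-25,-20,0],[-25,-20,0],[-25,-20,0],[-20,-16,0],[-6,-4,0],[0,0,0]], fingers=[0,0,0,0,0,0,0,0,0,0,0,0,0,0,0,0,0,0,0,0])

```text
t: 1.77
eef_pos: [0.487, 0.1227, 0.2631]
tcp_rot: [-0.243, -3.131, 0.0]
contact_force: [-0.2, -0.5, 0.4]
opening: 0.0004
```

```bash
python3 -c "
from h import *
delta(1,.085);print(bot.read_state()['opening'])
s=bot.grab_frame('wrist');cv2.imwrite('pics/w1.png',s[:,:,::-1])"
```

```text
t 1.77 tip z mm 238.14 turn deg [-0.01 -0.06 -0.09] shift after turn mm [  0.6   0.7 153.1] shift now [  0.4   0.7 153.1] F [-0.16 -0.47  0.37]
0.0004140437604510519
```

View pics/w1.png

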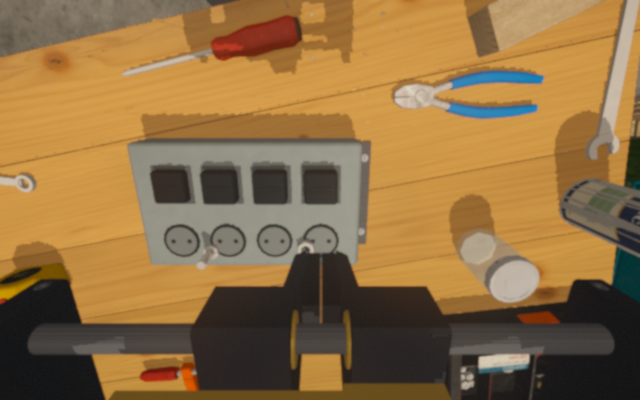

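The wrist view shows the closed fingertips, with key 1 at about (320,185) and key 4 at (170,185). I'll check the fitted model against this view.

```bash
python3 -c "
from h import *
p=np.load('p.npy')
c=bot.get_calibration('wrist')
im=cv2.imread('pics/w1.png')
for i,y in enumerate((.0825,.0275,-.0275,-.0825)):
    h=.073 if i<3 else .068
    q=box(p,[[-.028+a*.018,y+b*.018,h] for a,b in((1,1),(1,-1),(-1,-1),(-1,1))])
    cv2.polylines(im,[np.round(proj('wrist',q,c)*16).astype(int).reshape(-1,1,2).astype(np.int32)],True,(0,255,0),1,cv2.LINE_AA,4)
cv2.imwrite('pics/w1o.png',cv2.resize(im[120:280,110:390],None,fx=2.8,fy=2.8,interpolation=cv2.INTER_CUBIC))"
```

```text
(no output)
```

View pics/w1o.png

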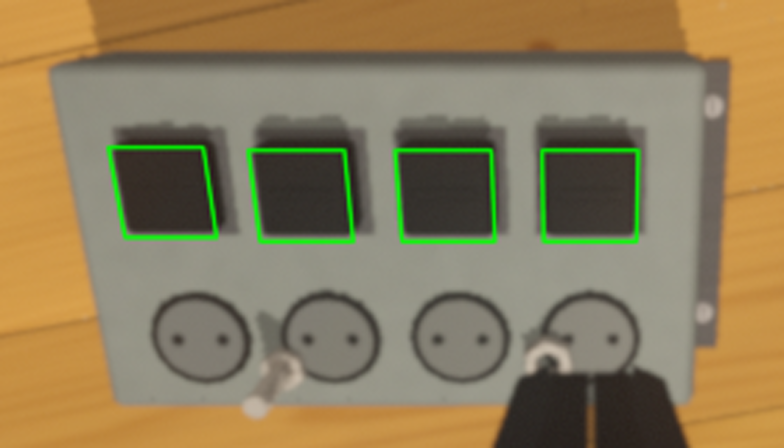

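The overlay matches the caps to within about 2 mm. I'll descend over key 1.

>>> play_rows(dr=[[0,0,0],[0,0,0],[0,0,0],[0,0,0],[0,0,0],[0,0,0],[0,0,0],[0,0,0],[0,0,0],[0,0,0]], xyz=[[0,0.7,15],[0,0,25],[0,0,30],[0,0,30],[0,0,25],[0,0,15],[0,0,8],[0,0,5],[0,0,0],[0,0,0]], fingers=[0,0,0,0,0,0,0,0,0,0])

```text
t: 2.65
eef_pos: [0.4868, 0.1247, 0.1116]
tcp_rot: [0.239, 3.131, 0.0]
contact_force: [0.1, 0.0, 0.8]
opening: 0.0006
```

```bash
python3 -c "
from h import *
delta(1,.073)"
```

```text
t 2.65 tip z mm 86.59 turn deg [0.02 0.07 0.07] shift after turn mm [-0.  -1.3 13.6] shift now [ 0.  -1.3 13.6] F [0.05 0.01 0.77]
```

>>> play_rows(dr=[[0,0,0],[0,0,0],[0,0,0],[0,0,0],[0,0,0],[0,0,0],[0,0,0]], xyz=[[0,0,3],[0,0,3],[0,0,2],[0,0,1],[0,0,0],[0,0,0],[0,0,0]], fingers=[0,0,0,0,0,0,0])

```text
t: 3.23
eef_pos: [0.4866, 0.1243, 0.1018]
tcp_rot: [0.24, 3.132, -0.0]
contact_force: [-0.2, -1.0, -0.2]
opening: 0.0005
```

```bash
python3 -c "
from h import *
delta(1,.073)"
```

```text
t 3.23 tip z mm 76.82 turn deg [0.   0.01 0.04] shift after turn mm [-0.1 -0.9  3.8] shift now [-0.1 -0.9  3.8] F [-0.22 -1.04 -0.19]
```

>>> play_rows(dr=[[0,0,0],[0,0,0],[0,0,0],[0,0,0]], xyz=[[0,-1,1],[0,0,1],[0,0,0],[0,0,0]], fingers=[0,0,0,0])

```text
t: 3.57
eef_pos: [0.4864, 0.1233, 0.0997]
tcp_rot: [-0.24, -3.132, 0.0]
contact_force: [0.2, 0.5, -0.6]
opening: 0.0003
```

>>> play_rows(dr=[[0,0,0],[0,0,0],[0,0,0]], xyz=[[0,0,1],[0,0,0],[0,0,0]], fingers=[0,0,0])

```text
t: 3.82
eef_pos: [0.4864, 0.1233, 0.0987]
tcp_rot: [-0.24, -3.132, 0.0]
contact_force: [-0.4, 0.4, -0.1]
opening: 0.0004
```

>>> play_rows(dr=[[0,0,0],[0,0,0],[0,0,0]], xyz=[[0,0,0.5],[0,0,0],[0,0,0]], fingers=[0,0,0])

```text
t: 4.07
eef_pos: [0.4865, 0.1233, 0.0985]
tcp_rot: [0.24, 3.132, -0.0]
contact_force: [-1.9, -0.1, 3.1]
opening: 0.0003
```

>>> play_rows(dr=[[0,0,0],[0,0,0],[0,0,0]], xyz=[[0,0,0.4],[0,0,0],[0,0,0]], fingers=[0,0,0])

```text
t: 4.32
eef_pos: [0.4865, 0.1233, 0.0979]
tcp_rot: [0.24, 3.132, 0.0]
contact_force: [-1.5, -0.1, 3.9]
opening: 0.0002
```

>>> play_rows(dr=[[0,0,0],[0,0,0],[0,0,0]], xyz=[[0,0,0.4],[0,0,0],[0,0,0]], fingers=[0,0,0])

```text
t: 4.57
eef_pos: [0.4865, 0.1233, 0.0975]
tcp_rot: [0.24, 3.132, 0.0]
contact_force: [-0.5, 0.2, 4.3]
opening: 0.0002
```

Key 1 makes contact at full height: 3–4 N at a tip height of about 73 mm, so it is up. I'll move to key 2.

>>> play_rows(dr=[[0,0,0],[0,0,0],[0,0,0],[0,0,0],[0,0,0],[0,0,0],[0,0,0],[0,0,0],[0,0,0],[0,0,0],[0,0,0],[0,0,0],[0,0,0]], xyz=[[0,0,-8],[0,0,-9],[0,0,0],[0,-10,0],[0,-17,0],[0,-17,0],[0,-11,0],[0,0,0],[0,0,7],[0,0,6],[0,0,1],[0,0,0],[0,0,0]], fingers=[0,0,0,0,0,0,0,0,0,0,0,0,0])

```text
t: 5.65
eef_pos: [0.478, 0.0694, 0.1002]
tcp_rot: [-0.239, -3.132, -0.0]
contact_force: [-0.0, 0.8, 0.5]
opening: 0.0009
```

```bash
python3 -c "
from h import *
delta(2,.073)"
```

```text
t 5.65 tip z mm 75.22 turn deg [ 0.   -0.02  0.08] shift after turn mm [-0.2 -0.3  2.2] shift now [-0.2 -0.3  2.2] F [-0.01  0.84  0.54]
```

>>> play_rows(dr=[[0,0,0],[0,0,0],[0,0,0],[0,0,0]], xyz=[[0,0,1],[0,0,0.8],[0,0,0],[0,0,0]], fingers=[0,0,0,0])

```text
t: 5.98
eef_pos: [0.4781, 0.069, 0.0986]
tcp_rot: [0.24, 3.132, 0.0]
contact_force: [0.2, 0.3, -0.0]
opening: 0.0006
```

>>> play_rows(dr=[[0,0,0],[0,0,0],[0,0,0]], xyz=[[0,0,0.5],[0,0,0],[0,0,0]], fingers=[0,0,0])

```text
t: 6.23
eef_pos: [0.4781, 0.069, 0.0984]
tcp_rot: [0.24, 3.132, 0.0]
contact_force: [-0.7, 0.4, 3.9]
opening: 0.0005
```

Key 2 is up as well, with 3.9 N at full height. On to key 3.

>>> play_rows(dr=[[0,0,0],[0,0,0],[0,0,0],[0,0,0],[0,0,0],[0,0,0],[0,0,0],[0,0,0],[0,0,0],[0,0,0],[0,0,0],[0,0,0],[0,0,0]], xyz=[[0,0,-8],[0,0,-9],[0,0,0],[0,-10,0],[0,-17,0],[0,-17,0],[0,-11,0],[0,0,0],[0,0,7],[0,0,6],[0,0,2],[0,0,0],[0,0,0]], fingers=[0,0,0,0,0,0,0,0,0,0,0,0,0])

```text
t: 7.32
eef_pos: [0.4696, 0.015, 0.0999]
tcp_rot: [-0.239, -3.132, -0.0]
contact_force: [-0.0, 0.0, -0.3]
opening: 0.0006
```

>>> play_rows(dr=[[0,0,0],[0,0,0],[0,0,0],[0,0,0]], xyz=[[0,0,1],[0,0,0.5],[0,0,0],[0,0,0]], fingers=[0,0,0,0])

```text
t: 7.65
eef_pos: [0.4697, 0.0146, 0.0987]
tcp_rot: [0.24, 3.132, 0.0]
contact_force: [0.7, 0.4, -1.1]
opening: 0.0002
```

>>> play_rows(dr=[[0,0,0],[0,0,0],[0,0,0]], xyz=[[0,0,0.6],[0,0,0],[0,0,0]], fingers=[0,0,0])

```text
t: 7.9
eef_pos: [0.4698, 0.0146, 0.0983]
tcp_rot: [0.24, 3.132, -0.0]
contact_force: [-0.9, 0.4, 3.3]
opening: 0.0007
```

Key 3 is up too (3.3 N). Now key 4.

>>> play_rows(dr=[[0,0,0],[0,0,0],[0,0,0],[0,0,0],[0,0,0],[0,0,0],[0,0,0],[0,0,0],[0,0,0],[0,0,0],[0,0,0],[0,0,0],[0,0,0]], xyz=[[0,0,-8],[0,0,-9],[0,0,0],[0,-10,0],[0,-17,0],[0,-17,0],[0,-11,0],[0,0,0],[0,0,7],[0,0,6],[0,0,2],[0,0,0],[0,0,0]], fingers=[0,0,0,0,0,0,0,0,0,0,0,0,0])

```text
t: 8.98
eef_pos: [0.4613, -0.0393, 0.0998]
tcp_rot: [-0.239, -3.132, -0.0]
contact_force: [0.0, 0.3, -0.9]
opening: 0.0005
```

>>> play_rows(dr=[[0,0,0],[0,0,0],[0,0,0],[0,0,0]], xyz=[[0,0,1],[0,0,1],[0,0,0],[0,0,0]], fingers=[0,0,0,0])

```text
t: 9.32
eef_pos: [0.4613, -0.0397, 0.0981]
tcp_rot: [0.24, 3.132, -0.0]
contact_force: [0.0, -0.2, -0.1]
opening: 0.0004
```

>>> play_rows(dr=[[0,0,0],[0,0,0],[0,0,0]], xyz=[[0,0,0.6],[0,0,0],[0,0,0]], fingers=[0,0,0])

```text
t: 9.57
eef_pos: [0.4613, -0.0398, 0.0974]
tcp_rot: [-0.24, -3.132, -0.0]
contact_force: [1.1, 0.2, -0.2]
opening: 0.0004
```

There's no contact at full height, so key 4 stands lower. I'll go down toward 68 mm.

>>> play_rows(dr=[[0,0,0],[0,0,0],[0,0,0],[0,0,0],[0,0,0]], xyz=[[0,0,1],[0,0,1],[0,0,0.8],[0,0,0],[0,0,0]], fingers=[0,0,0,0,0])

```text
t: 9.98
eef_pos: [0.4613, -0.0398, 0.0945]
tcp_rot: [-0.24, -3.132, -0.0]
contact_force: [0.2, -0.7, -0.1]
opening: 0.0004
```

>>> play_rows(dr=[[0,0,0],[0,0,0],[0,0,0]], xyz=[[0,0,0.7],[0,0,0],[0,0,0]], fingers=[0,0,0])

```text
t: 10.23
eef_pos: [0.4613, -0.0397, 0.0939]
tcp_rot: [0.24, 3.132, -0.0]
contact_force: [-0.7, -0.2, -0.4]
opening: 0.0003
```

>>> play_rows(dr=[[0,0,0],[0,0,0],[0,0,0]], xyz=[[0,0,0.6],[0,0,0],[0,0,0]], fingers=[0,0,0])

```text
t: 10.48
eef_pos: [0.4614, -0.0398, 0.0935]
tcp_rot: [0.24, 3.132, -0.0]
contact_force: [-0.3, 0.3, 2.9]
opening: 0.0002
```

Key 4 makes contact at about 68.4 mm (2.9 N), so it is the latched one. I'll press it in.

>>> play_rows(dr=[[0,0,0],[0,0,0],[0,0,0],[0,0,0],[0,0,0],[0,0,0],[0,0,0],[0,0,0],[0,0,0]], xyz=[[0,0,1],[0,0,1],[0,0,1],[0,0,1],[0,0,1],[0,0,1],[0,0,0],[0,0,0],[0,0,0]], fingers=[0,0,0,0,0,0,0,0,0])

```text
t: 11.23
eef_pos: [0.4614, -0.0398, 0.088]
tcp_rot: [0.24, 3.132, -0.0]
contact_force: [-3.4, 0.7, 10.6]
opening: 0.0002
```

>>> play_rows(dr=[[0,0,0],[0,0,0],[0,0,0],[0,0,0]], xyz=[[0,0,0.8],[0,0,0.8],[0,0,0],[0,0,0]], fingers=[0,0,0,0])

```text
t: 11.57
eef_pos: [0.4614, -0.0398, 0.0868]
tcp_rot: [0.239, 3.132, -0.0]
contact_force: [-5.4, 1.5, 17.1]
opening: 0.0004
```

Bottomed out: 17 N at about 11.5 mm of travel. Now I'll release straight up, then lift well clear.

>>> play_rows(dr=[[0,0,0],[0,0,0],[0,0,0],[0,0,0],[0,0,0],[0,0,0],[0,0,0],[0,0,0],[0,0,0],[0,0,0],[0,0,0],[0,0,0]], xyz=[[0,0,-4],[0,0,-6],[0,0,-10],[0,0,-20],[0,0,-25],[0,0,-30],[0,0,-30],[0,0,-25],[0,0,-15],[0,0,-5],[0,0,0],[0,0,0]], fingers=[0,0,0,0,0,0,0,0,0,0,0,0])

```text
t: 12.57
eef_pos: [0.461, -0.0397, 0.2547]
tcp_rot: [-0.24, -3.131, -0.001]
contact_force: [0.4, -0.3, -0.4]
opening: 0.0002
```

```bash
python3 -c "
from h import *
p=np.load('p.npy')
s=bot.read_state();print(s['eef_pos'],s['contact_force'],s['t'])
s=bot.grab_frame('scene');cv2.imwrite('pics/s2.png',s[:,:,::-1])
c=bot.get_calibration('wrist')
s=bot.grab_frame('wrist');cv2.imwrite('pics/w2.png',s[:,:,::-1])
a=cv2.imread('pics/s2.png')[155:250,250:370]
cv2.imwrite('pics/s2c.png',cv2.resize(a,None,fx=6,fy=6,interpolation=cv2.INTER_CUBIC))"
```

```text
[ 0.46101309 -0.03966741  0.25469239] [ 0.38297879 -0.27404393 -0.36182813] 12.5667
```

View pics/s2c.png

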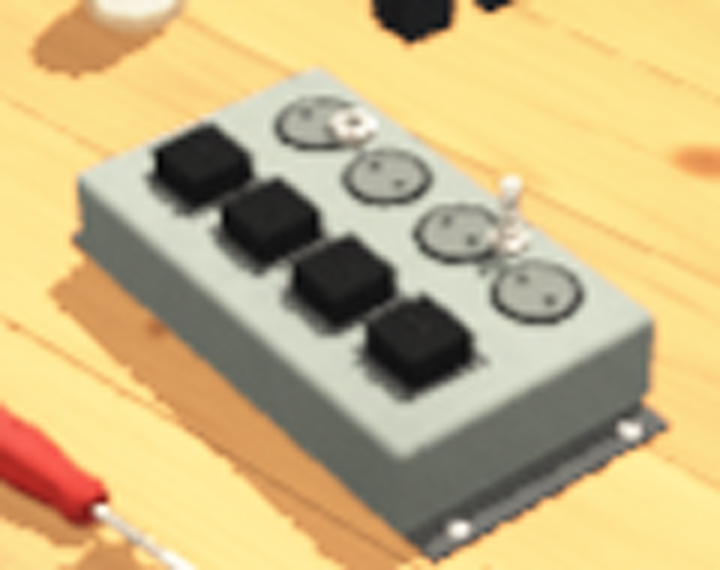

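View pics/w2.png

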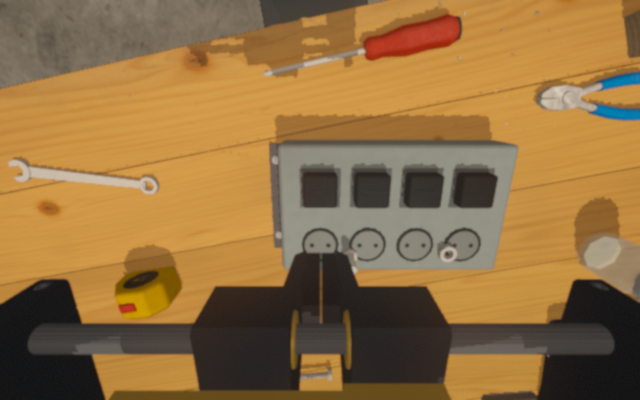

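In the scene crop, key 4's cap now stands as tall as the others: its top has moved from row ~335 to ~325. The nut (350,125) and bolt (512,210) are unmoved. In the wrist view all four caps look the same and the tape, spanner, jar and cutters are in place. Handing in.

```bash
python3 -c "
from h import *
print(bot.sign_off())"
```

```text
the job is handed in; nothing more can be done
None
```

Key 4, the rightmost, was the latched key. I pressed it fully in and let go, and all four keys now look fully up. I handed the job in; it gives no verdict.

- **Tapping:** I tapped the keys from left to right with the closed fingertips. Keys 1–3 met the finger at full height, about 73 mm, with 3–4 N. Key 1 went down up to 1 mm and saw at most 4.3 N. Key 4 gave no contact until about 68.4 mm, where it met the finger with 2.9 N.
- **Release:** I pressed key 4 to its bottom stop, about 11.5 mm of travel at 17 N. Then I lifted straight off to about 23 cm above the worktop.
- **Last checks:** In the scene picture key 4's cap stands as high as the others. The nut and bolt have not moved, and in the wrist picture the tape, spanner, jar and cutters look undisturbed. The contact force is back to noise level. The last reading was at 12.6 s, well inside the 51 s limit.

No check failed or disagreed. I judged the final key heights from the pictures, as the key positions cannot be read directly.

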